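# Make up two condiment caddies from the stock on the worktop

### The job

Make up the two table caddies from the things standing in a row at the front of the worktop: the two-compartment wooden tray gets the square tin and one tall shaker, and the three-compartment tray gets both short jars and the other tall shaker. Stand each thing upright on the floor of a compartment of its own, set down gently and not dropped, and leave the mug and the glass behind the trays where they are.

Things in the scene. Friction and masses are not known exactly. Their poses are not given: they have to be found in the camera images.
- shaker_1_center (a point): Tall steel shaker, a round upright cylinder 34 mm in diameter and 84 mm high with a slightly domed top with small holes; 0.09 to 0.18 kg, loose. This point is its centre, 42 mm above its underside; z is its axis, upward. The two shakers are alike and interchangeable.
- shaker_2_center (a point): Tall steel shaker, a round upright cylinder 34 mm in diameter and 84 mm high with a slightly domed top with small holes; 0.09 to 0.18 kg, loose. This point is its centre, 42 mm above its underside; z is its axis, upward. The two shakers are alike and interchangeable.
- jar_1_center (a point): Short white ceramic jar with a cork lid, round, 42 mm in diameter, 60 mm high in all; straight sides from 3 to 46 mm above its underside, the fixed cork (34 mm across) is the top 10 mm. 0.1 to 0.21 kg, loose. This point is its centre, 30 mm above its underside; z is its axis, upward. The two jars are alike and interchangeable.
- jar_2_center (a point): Short white ceramic jar with a cork lid, round, 42 mm in diameter, 60 mm high in all; straight sides from 3 to 46 mm above its underside, the fixed cork (34 mm across) is the top 10 mm. 0.1 to 0.21 kg, loose. This point is its centre, 30 mm above its underside; z is its axis, upward. The two jars are alike and interchangeable.
- tin_center (a point): Plain aluminium tin with a fixed lid, square seen from above, 38 x 38 mm and 64 mm high, flat upright sides; 0.08 to 0.15 kg, loose. This point is its centre, 32 mm above its underside; x and y are at right angles to its sides, z up. It stands turned by up to 29 degrees either way.
- tray_two: Low wooden tray, fixed to the worktop, with two square compartments in a row, a grey felt pad in each. Origin: centre of its underside; y along the row, x across, z up. Outside 68 (x) by 131 (y) mm. Compartments 58 x 58 mm inside, centred at x = 0, y = -31.5 and +31.5 mm; floors 4 mm above the underside; walls and dividers 5 mm thick, tops 12 mm above the underside. Row runs left-right, turned at most 9 degrees.
- tray_three: Low wooden tray, fixed to the worktop, with three square compartments in a row, a grey felt pad in each. Origin: centre of its underside; y along the row, x across, z up. Outside 68 (x) by 194 (y) mm. Compartments 58 x 58 mm inside, centred at x = 0, y = -63, 0 and +63 mm; floors 4 mm above the underside; walls and dividers 5 mm thick, tops 12 mm above the underside. Row runs left-right, turned at most 9 degrees.
- mug_center (a point): Bystander: white mug with a dark band, 83 mm across, 116 mm with its handle, 94 mm high, behind the trays on the left. This point is the centre of its round body, half-way up.
- glass_center (a point): Bystander: empty clear drinking glass, 80 mm in diameter and 91 mm high, behind the trays on the right. This point is its centre, half-way up.
Not all that is in view belongs to the job. Leave any turquoise look-alike of the part that bears jar_1_center alone.

How it is judged:
By the outcome, as a careful person would: the job done as asked, in the order asked, and still so for the second after the job is handed in, with the robot touching nothing.
It also fails if it takes over 112 s, if anything falls off the work surface, if the arm or the gripper's body presses on something with over 40 N, if the wrist force passes 120 N, or if a joint passes its speed limit or range.

### The arm

A 6-joint arm with a two-finger parallel gripper is mounted at the origin on a cart in front of the work surface, level with it; the furniture and walls round the work are solid. World frame = base frame: x ahead of the robot, y to its left, z up, the work surface at z = 0. Lengths are in m, angles in rad, forces in N, time in s.
With the tool pointing down it reaches from about 0.375 to 0.975 m from the base axis. Payload 3.8 kg.
Tool frame: the origin (TCP) lies midway between the tips of the shut fingers; the grasp point (between the pads) lies 19 mm behind it; z points along the fingers, y is the line along which they close (so a half turn about z gives the same grasp; the last joint's range is limited). The gripper opens to 88 mm and grips with 3 to 60 N. Pads are 18 mm wide; open, the fingers measure 123 mm over their backs; the gripper's body (75 mm by 187 mm) begins 45 mm behind the grasp point.
Start: joints at [-1.317, 0.264, 1.604, -0, 1.274, -0.037], TCP at [0.194, -0.647, 0.204] pointing down, gripper open.
Joint ranges: [-2.63, 2.63], [-0.94, 2.18], [0.31, 2.57], [-1.31, 4.45], [0, 2.66], [-2.55, 2.55]. Speed limits (rad/s): [2.57, 2.57, 3.14, 3.14, 3.14, 3.14].

### API

Orientations are given as a rotation vector (axis times angle).
In Python, from cell import manip, inverse_kinematics, cams, order gives the robot as it stands. Calls block until the motion is done:
- manip.move_pose(position, orientation): joint-space move of the TCP to a pose.
- manip.move_linear(position, rate=0.15, rot=None): straight line of the TCP; rot=None keeps the orientation; rate is the mean speed in m/s.
- manip.set_joints(angles): joint-space move.
- manip.set_gripper(opening, force=None): finger opening in m; force is the grip in N (None keeps the last); returns when the fingers have stopped.
- manip.dwell(seconds).
- inverse_kinematics(position, orientation): joint angles nearest the present ones, or None.
- manip.state(): the state.
- cams.capture(name): name is "scene" or "side" or "wrist"; returns a dict with "image" (480x640x3 uint8, blue, green, red), "z_map" (480x640 float32, m along the optical axis (not along the pixel's ray), 0 where there is no reading), "intrinsics" (3x3 intrinsics, pixels), "position" and "orientation" of the camera in the world; the wrist camera has in their place "T_tool_cam" (4x4, takes a point from camera to tool coordinates, whose origin is the TCP and whose axes are the flange's). Camera axes: x right, y down, z forward; pixel columns grow to the right and rows downward; lengths in m; the calibration is good to about 2 mm. A picture is of the moment at which its call begins: read the wrist's pose just before it.
A pose or a line that the arm cannot do raises manip.IKError and nothing moves.
- order.close_job(): hands the job in; it is judged then, once.
The state is a dict: "clock": time; "joint_pos": joint angles; "joint_velocities": joint speeds; "tau": joint torques, N m; "tool_pos": TCP position; "tcp_rot": TCP orientation; "contact_force": force on the tool from outside, world axes, zero at the start; "moment": the same for the moment, N m; "gripper_width": finger opening in m; "grasp_force": force on a finger pad.
Only numpy, scipy, OpenCV 4.12 (cv2) and the standard library are available. Lean on these libraries where they do the work, as an engineer would, in place of code of your own. Each camera call takes 0.05 s, during which the arm holds its last target. There are 200 camera calls.

## Working session

There is one attempt and no reset: what is moved stays moved. The work goes in short steps, each a Python script; the robot and the scene stay as the last script left them, time stands still between calls to the robot, and variables do not carry over. Pictures are saved under pics/ and viewed, at most 14 in all, crops included, and the job is handed in when it is done.

```bash
ls; mkdir -p pics
python3 - <<'E'
from cell import manip,cams
import cv2,numpy as np
s=manip.state();print(s)
for n in("scene","side"):
    c=cams.capture(n);cv2.imwrite(f"pics/{n}0.png",c["image"]);np.savez(f"{n}0.npz",**c)
    print(n,c["intrinsics"],c["position"],c["orientation"],(c["z_map"]>0).mean())
E
```

```text
pics
{'clock': 0.0, 'joint_pos': array([-1.31692370e+00,  2.64769959e-01,  1.60535947e+00, -1.85379327e-05,
        1.27372542e+00, -3.69168178e-02]), 'joint_velocities': array([ 0.00024232, -0.000266  , -0.002713  ,  0.00028371,  0.00176234,
       -0.00026121]), 'tau': array([ 2.37955519e-04, -5.02114284e+01, -3.56873095e+01,  7.27570220e-02,
        2.94807216e-02, -1.67067483e-04]), 'tool_pos': array([ 0.19330984, -0.64589902,  0.20308464]), 'tcp_rot': array([-3.10622052e+00, -4.54846264e-01,  4.12091729e-04]), 'contact_force': array([ 0.19871771, -0.02881801, -0.6936844 ]), 'moment': array([0.03585165, 0.03772647, 0.00098218]), 'grasp_force': 0.0, 'gripper_width': 0.08771390320336835}
scene [[623.85372175   0.         335.95780044]
 [  0.         623.85372175 248.81526115]
 [  0.           0.           1.        ]] [ 0.58350406 -0.49598934  0.8874367 ] [-2.61703693 -0.07137328  0.00288323] 0.9959928385416666
side [[529.81728945   0.         327.28758315]
 [  0.         529.81728945 234.59211036]
 [  0.           0.           1.        ]] [0.09578293 0.21758004 1.008444  ] [-1.4638831   2.42698747 -0.60513251] 0.9959700520833333
```

View pics/scene0.png

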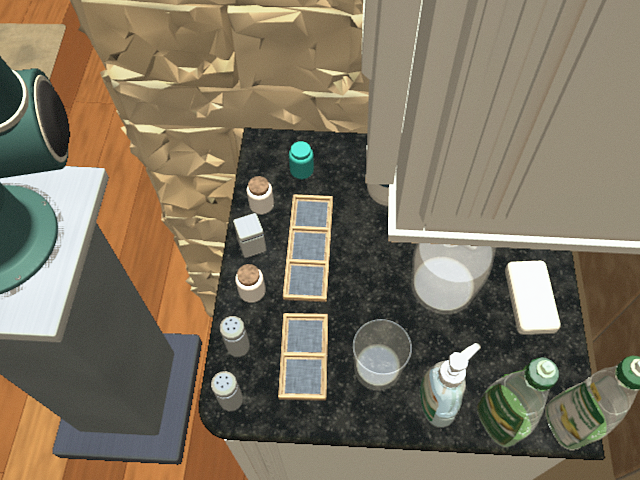

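View pics/side0.png

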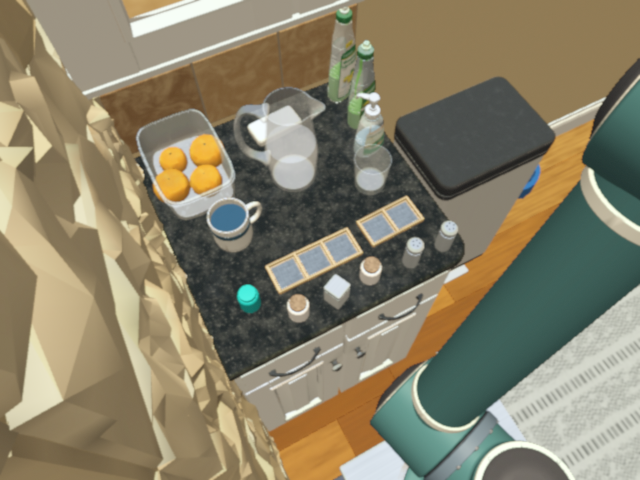

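Scene view: jars at px (260,185) and (248,272), tin (249,228), shakers (233,323) and (225,378), trays at (308,247) and (303,356), and the turquoise decoy at (301,155). The side view confirms the same row, with the mug and glass behind it, a rock wall on the left and a cabinet over the back.

```bash
cat > h.py <<'E'
import numpy as np,cv2
from scipy.spatial.transform import Rotation as R
def world(c,pose=None):
    K=c["intrinsics"];z=c["z_map"];v,u=np.mgrid[0:480,0:640]
    P=np.stack([(u-K[0,2])/K[0,0]*z,(v-K[1,2])/K[1,1]*z,z],-1)
    if pose is None: r,t=R.from_rotvec(c["orientation"]).as_matrix(),c["position"]
    else: r,t=pose
    return P@r.T+t,r,t
def onplane(c,uv,h,r,t):
    K=c["intrinsics"];uv=np.asarray(uv,float).reshape(-1,2)
    d=np.c_[(uv-K[:2,2])/[K[0,0],K[1,1]],np.ones(len(uv))]@r.T
    return t+d*((h-t[2])/d[:,2])[:,None]
E
python3 - <<'E'
import numpy as np,cv2
from h import *
for n in("scene","side"):
    c=dict(np.load(n+"0.npz"));P,r,t=world(c);im=c["image"].astype(int)
    ok=(c["z_map"]>0)
    w=P[ok&(abs(P[...,2])<.01)&(P[...,0]>.3)&(P[...,0]<1.2)&(abs(P[...,1])<1)&(im.max(2)<70)]
    print(n,"table z",np.median(w[:,2]),w[:,2].std(),np.percentile(w[:,:2],[0.5,99.5],axis=0).ravel())
    m=(ok&(P[...,2]>.03)&(P[...,2]<.11)&(P[...,0]>.2)&(P[...,0]<1.0)&(P[...,1]>-1.1)&(P[...,1]<.2)).astype(np.uint8)
    k,l,st,ce=cv2.connectedComponentsWithStats(m)
    for i in range(1,k):
        if st[i,4]<80: continue
        q=P[l==i];h=np.percentile(q[:,2],97);q=q[q[:,2]>h-.005]
        rc=cv2.minAreaRect((q[:,:2]*1000).astype(np.float32))
        print(st[i],"h%.3f"%h,np.round(rc[0],1),np.round(rc[1],1),round(rc[2],1),im[l==i].mean(0).round())
    B,G,Rr=im[...,0],im[...,1],im[...,2]
    m=(ok&(abs(P[...,2]-.008)<.015)&(Rr-B>35)&(Rr>120)).astype(np.uint8)
    k,l,st,ce=cv2.connectedComponentsWithStats(m)
    for i in range(1,k):
        if st[i,4]<200: continue
        v,u=np.nonzero(l==i);q=onplane(c,np.c_[u,v],.012,r,t)
        rc=cv2.minAreaRect((q[:,:2]*1000).astype(np.float32))
        print("tray",st[i],np.round(rc[0],1),np.round(rc[1],1),round(rc[2],1))
    if n=="scene":
        for nm,mm in(("wall",(P[...,1]>-.2)&(P[...,2]>.05)),("cab",(P[...,2]>.3)&(P[...,0]>.4))):
            q=P[ok&mm];print(nm,np.percentile(q,[0,1,5,50,99],axis=0).round(3).tolist())
E
```

```text
scene table z -0.00022687505030793975 0.0019578498749412846 [ 0.38480112 -0.29349751  0.95308279  0.25921459]
[288 141  25  29 553] h0.062 [497.4 173.3] [33.  32.5] 33.8 [161. 178.  72.]
[246 176  26  29 585] h0.062 [434.8  95.6] [32.8 34.5] 27.4 [140. 165. 186.]
[368 184  21  15 205] h0.066 [639.3 102.9] [ 3.4 15. ] 79.6 [106. 122. 130.]
[233 213  31  36 769] h0.066 [428.2  14.1] [38. 40.] 22.5 [189. 193. 190.]
[ 411  243   80   65 1685] h0.109 [729.6 -71.1] [ 51.4 110.6] 71.7 [166. 174. 175.]
[ 584  251   44  117 2847] h0.108 [ 962.5 -106.5] [159.8   4.7] 89.6 [45. 66. 87.]
[235 264  29  31 681] h0.062 [438.8 -68.7] [31.6 33.2] 6.2 [143. 168. 190.]
[219 316  28  34 706] h0.085 [ 428.8 -162.4] [28.1 26.7] 69.7 [159. 167. 163.]
[ 352  319   59   67 1931] h0.092 [ 638.1 -183.8] [78.4 79.7] 22.1 [114. 122. 121.]
[ 421  361   44   62 1372] h0.109 [ 719.7 -234.2] [33.6 50.2] 42.8 [145. 157. 145.]
[211 371  29  35 748] h0.085 [ 428.6 -243.5] [28.2 28.4] 50.6 [165. 172. 168.]
[ 479  379   60   65 1313] h0.108 [ 799.5 -264.7] [27.8 69.2] 46.4 [59. 89. 76.]
[ 549  385   62   62 1505] h0.108 
[... 949 characters left out ...]
 -5.3] [164.5  61.8] 60.5 [169. 174. 173.]
[437 221  21  24 371] h0.084 [ 427.2 -240.7] [26.  28.2] 56.3 [161. 166. 162.]
[404 237  20  25 365] h0.083 [ 427.7 -160.8] [28.1 27.4] 19.7 [164. 168. 164.]
[361 257  21  23 379] h0.061 [437.2 -67. ] [31.7 32.7] 59.7 [156. 180. 198.]
[324 274  27  31 499] h0.066 [426.9  15.3] [38.1 38. ] 23.3 [199. 199. 193.]
[237 285  23  24 406] h0.062 [496.1 173.2] [30.9 32.8] 67.0 [185. 200.  57.]
[288 294  21  24 398] h0.062 [434.   96.3] [32.6 32.1] 47.3 [156. 180. 198.]
tray [ 374    0  152   60 1166] [ 965.  -622.5] [ 33.4 486.2] 0.2
tray [356 195  69  52 814] [ 525.4 -169.6] [ 72.9 136.3] 1.7
tray [ 265  227   98   67 1280] [519.2  17.9] [197.7  73.9] 89.8
```

```bash
cat >> h.py <<'E'
from cell import manip,inverse_kinematics,cams
UP=0.17
def rot(th):
    a=np.deg2rad(th);y=np.array([np.cos(a),np.sin(a),0]);z=np.array([0,0,-1.])
    return R.from_matrix(np.c_[np.cross(y,z),y,z]).as_rotvec()
def above(xy,th,z=UP):
    j=manip.state()["joint_pos"];best=None
    for t in(th,th+180):
        q=inverse_kinematics([*xy,z],rot(t))
        if q is not None and abs(q[5])<2.5:
            s=np.abs(q-j).max()+.3*abs(q[5])
            if best is None or s<best[0]: best=(s,t)
    if best is None: raise RuntimeError("no ik")
    manip.move_pose([*xy,z],rot(best[1]))
def pick(xy,th,g,opening,force=20):
    "g: grasp height above the underside; th: closing direction, deg from x"
    manip.set_gripper(opening);above(xy,th)
    manip.move_linear([*xy,g-.019],rate=.12)
    manip.set_gripper(0.0,force)
    s=manip.state();print("grip w%.4f F%.1f z%.4f t%.1f"%(s["gripper_width"],s["grasp_force"],s["tool_pos"][2],s["clock"]))
    manip.move_linear([*xy,UP],rate=.15)
def place(xy,th,g,release):
    above(xy,th);z=g-.019+.004
    manip.move_linear([*xy,z+.006],rate=.12);manip.dwell(.2)
    f0=manip.state()["contact_force"][2]
    for d in np.arange(.005,-.0035,-.001):
        manip.move_linear([*xy,z+d],rate=.02)
        f=manip.state()["contact_force"][2]-f0
        if f>1.5: break
    print("touch d%.3f f%.1f"%(d,f),manip.state()["tool_pos"].round(4))
    manip.set_gripper(release)
    manip.move_linear([*xy,UP],rate=.15)
    s=manip.state();print("t%.1f w%.3f"%(s["clock"],s["gripper_width"]))
E
python3 - <<'E'
from h import *
pick((.4275,.0147),22.9,.040,.07)
place((.526,-.1395),92,.040,.054)
c=cams.capture("scene");cv2.imwrite("pics/s1.png",c["image"])
E
```

```text
grip w0.0377 F19.9 z0.0212 t5.0
touch d-0.001 f6.8 [ 0.5266 -0.1399  0.0251]
t12.4 w0.054
```

View pics/s1.png

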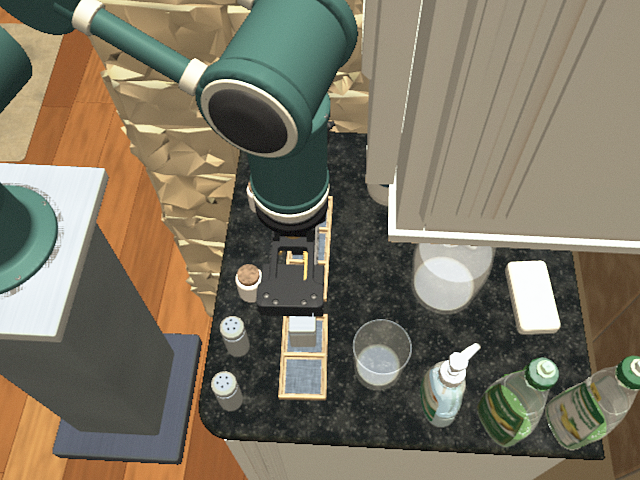

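The tin stands in the left compartment of the two-tray (px 301,332). Before working further left, I'm checking the arm's clearance to the rock wall.

Run:
```python
from h import *
for n in("scene","side"):
    c=cams.capture(n);P,_,_=world(c);im=c["image"].astype(int)
    teal=(im[...,1]-im[...,2]>25)&(im[...,1]<140)&(c["z_map"]>0)&(P[...,2]>.15)
    q=P[teal];print(n,np.percentile(q,[1,50,99],axis=0).round(3).tolist())
    rock=~teal&(c["z_map"]>0)&(P[...,1]>.2)&(P[...,2]>.1)&(P[...,0]>.1)
    q=P[rock];print("rock",len(q),np.percentile(q,[.2,50,99],axis=0).round(3).tolist())
print(manip.state()["joint_pos"].round(3))
for p in((.434,.096),(.521,.079)):
    for t in(0,90): print(p,t,[None if q is None else q.round(2).tolist() for q in(inverse_kinematics([*p,.17],rot(t+k)) for k in(0,180))])
```

```text
scene [[0.103, -0.271, 0.155], [0.543, -0.162, 0.571], [0.896, 0.158, 0.596]]
rock 8524 [[0.147, 0.256, 0.101], [0.318, 0.277, 0.208], [0.596, 0.291, 0.283]]
side [[0.09, -0.171, 0.28], [0.16, 0.022, 0.734], [0.525, 0.168, 0.814]]
rock 84102 [[0.152, 0.202, 0.106], [0.24, 0.271, 0.725], [0.96, 0.296, 0.873]]
[-0.305  0.043  1.925 -0.     1.176  1.231]
(0.434, 0.096) 0 [[0.16, -0.16, 2.11, -0.0, 1.19, 0.16], None]
(0.434, 0.096) 90 [[0.16, -0.16, 2.11, -0.0, 1.19, -1.41], [0.16, -0.16, 2.11, -0.0, 1.19, 1.73]]
(0.521, 0.079) 0 [[0.1, 0.01, 1.96, -0.0, 1.18, 0.1], None]
(0.521, 0.079) 90 [[0.1, 0.01, 1.96, -0.0, 1.18, -1.47], [0.1, 0.01, 1.96, -0.0, 1.18, 1.67]]
```

Run:
```python
from h import *
T=[]
for n in("scene","side"):
    c=cams.capture(n);P,_,_=world(c);im=c["image"].astype(int)
    teal=(im[...,1]-im[...,2]>25)&(im[...,1]<140)&(c["z_map"]>0)&(P[...,2]>.15)&(P[...,1]<.2)&(P[...,0]<.7)
    T.append(P[teal])
T=np.vstack(T)
for d in(0,.47):
    q=R.from_rotvec([0,0,d]).apply(T);
    for a in np.arange(-.1,.6,.1):
        s=q[(q[:,0]>a)&(q[:,0]<a+.1)]
        if len(s)>20: print(d,round(a,1),len(s),"ymax %.3f z %.2f"%(s[:,1].max(),s[s[:,1].argmax(),2]))
```

```text
0 0.0 2758 ymax 0.172 z 0.81
0 0.1 15594 ymax 0.167 z 0.81
0 0.2 5401 ymax 0.016 z 0.70
0 0.3 2773 ymax -0.016 z 0.65
0 0.4 3382 ymax -0.040 z 0.64
0 0.5 5945 ymax -0.076 z 0.57
0.47 -0.1 99 ymax 0.192 z 0.82
0.47 0.0 12034 ymax 0.199 z 0.77
0.47 0.1 7912 ymax 0.110 z 0.69
0.47 0.2 4459 ymax 0.125 z 0.65
0.47 0.3 2070 ymax 0.150 z 0.60
0.47 0.4 2505 ymax 0.166 z 0.58
0.47 0.5 6774 ymax 0.176 z 0.55
```

Run:
```python
from h import *
for n in("scene","side"):
    c=dict(np.load(n+"0.npz"));P,_,_=world(c);im=c["image"].astype(int)
    m=(im[...,2]-im[...,0]>15)&(im[...,2]>90)&(c["z_map"]>0)&(P[...,1]>.1)&(P[...,2]>.1)
    q=P[m]
    for a in np.arange(-.3,.8,.1):
        for lo,hi in((.1,.5),(.5,1.)):
            s=q[(q[:,0]>a)&(q[:,0]<a+.1)&(q[:,2]>lo)&(q[:,2]<hi)]
            if len(s)>10: print(n,round(a,1),lo,len(s),"ymin %.3f"%s[:,1].min())
```

```text
scene 0.1 0.1 2228 ymin 0.101
scene 0.2 0.1 4834 ymin 0.261
scene 0.3 0.1 5194 ymin 0.259
scene 0.4 0.1 5205 ymin 0.263
scene 0.5 0.1 5122 ymin 0.254
scene 0.6 0.1 51 ymin 0.276
side 0.1 0.1 1036 ymin 0.101
side 0.1 0.5 30658 ymin 0.261
side 0.2 0.1 2522 ymin 0.259
side 0.2 0.5 20661 ymin 0.257
side 0.3 0.1 1707 ymin 0.259
side 0.3 0.5 7467 ymin 0.260
side 0.4 0.1 970 ymin 0.259
side 0.4 0.5 4236 ymin 0.263
side 0.5 0.1 1837 ymin 0.255
side 0.5 0.5 10701 ymin 0.100
side 0.6 0.1 802 ymin 0.254
side 0.6 0.5 3434 ymin 0.100
side 0.7 0.1 370 ymin 0.261
side 0.7 0.5 487 ymin 0.130
```

The wall face is at y ≥ 0.255 and the arm stays below about 0.20, so it's clear. Next, the jars.

Run:
```python
from h import *
pick((.4343,.096),0,.034,.07)
place((.521,.079),90,.034,.056)
pick((.438,-.068),0,.034,.07)
place((.521,-.047),90,.034,.056)
above((.45,-.1615),0)
c=cams.capture("scene");cv2.imwrite("pics/s2.png",c["image"]);np.savez("s2.npz",**c)
c=cams.capture("side");cv2.imwrite("pics/s2b.png",c["image"])
```

```text
grip w0.0329 F24.9 z0.0155 t16.2
touch d0.000 f5.1 [0.5214 0.079  0.0195]
t23.5 w0.056
grip w0.0327 F25.2 z0.0154 t27.6
touch d0.000 f3.9 [ 0.5213 -0.047   0.0194]
t34.9 w0.056
```

View pics/s2b.png

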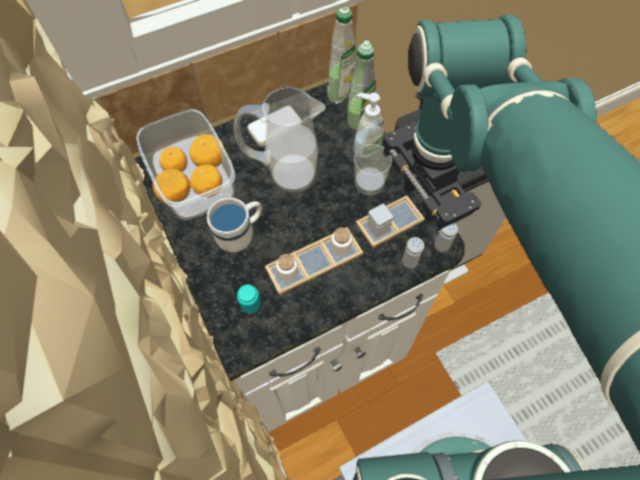

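Both jars stand in the outer compartments of the three-tray (px 286,264 and 342,238), and the tin is in place. Next, the shakers.

Run:
```python
from h import *
pick((.4282,-.1616),0,.060,.07)
place((.521,.016),0,.060,.05)
pick((.428,-.242),0,.060,.07)
place((.528,-.2025),0,.060,.05)
manip.move_pose([.35,-.5,.25],rot(0))
print(manip.state()["clock"])
for n in("scene","side"):
    c=cams.capture(n);cv2.imwrite(f"pics/{n}3.png",c["image"]);P,r,t=world(c)
    m=((c["z_map"]>0)&(P[...,2]>.03)&(P[...,2]<.11)&(P[...,0]>.4)&(P[...,0]<.57)&(P[...,1]>-.3)&(P[...,1]<.2)).astype(np.uint8)
    k,l,st,ce=cv2.connectedComponentsWithStats(m)
    for i in range(1,k):
        if st[i,4]<80: continue
        q=P[l==i];h=np.percentile(q[:,2],97);q=q[q[:,2]>h-.005]
        rc=cv2.minAreaRect((q[:,:2]*1000).astype(np.float32));print(n,"h%.3f"%h,np.round(rc[0],1),np.round(rc[1],1),round(rc[2],1))
```

```text
grip w0.0307 F18.8 z0.0410 t38.8
touch d-0.001 f5.8 [0.5217 0.0158 0.045 ]
t45.2 w0.050
grip w0.0302 F18.8 z0.0410 t48.6
touch d-0.001 f6.5 [ 0.5287 -0.2028  0.0449]
t54.7 w0.050
56.025
scene h0.062 [497.1 172.8] [32.  32.9] 17.4
scene h0.088 [521.5  14.6] [29.1 28.9] 4.0
scene h0.066 [520.8 -47.7] [33.3 32.6] 59.4
scene h0.070 [ 524.8 -140.4] [37.2 38. ] 4.0
scene h0.088 [ 528.2 -203.1] [27.6 27.7] 53.5
side h0.087 [ 526.6 -201.9] [28.9 26.9] 62.8
side h0.070 [ 523.3 -139.3] [39.2 38. ] 4.0
side h0.066 [520.1 -46.2] [32.1 32.5] 49.0
side h0.088 [518.4  16.9] [25.7 27.4] 44.0
side h0.066 [518.8  79. ] [31.5 33.5] 65.1
side h0.062 [495.7 173.2] [30.6 33.6] 66.7
```

View pics/scene3.png

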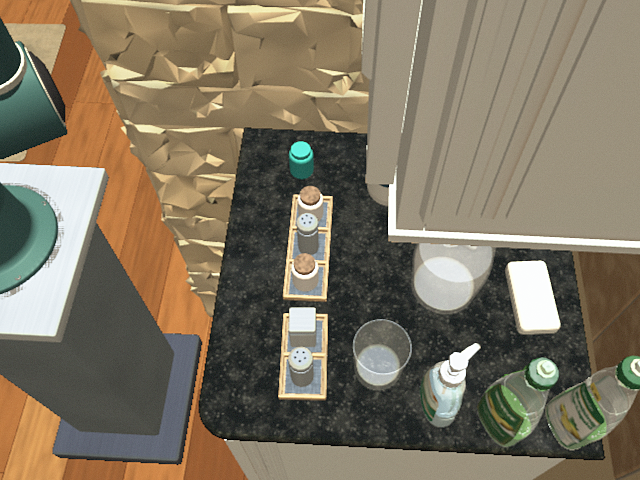

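All five things stand upright at floor height in their own compartments: jars at px (310,203) and (305,272), shakers at (307,232) and (301,368), tin at (302,326). The glass, decoy and mug have not moved, so I'm handing the job in.

```bash
python3 -c "
from cell import order;print(order.close_job())"
```

```text
the job is handed in; nothing more can be done
None
```

The job is handed in at about 56 s of the 112 s allowed: the tin and one shaker stand in the two-compartment tray, both jars and the other shaker in the three-compartment tray, each set down under contact sensing, with the mug and glass untouched.

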